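# Make up two painting kits

### The arm

A 7-joint arm with a two-finger parallel gripper is mounted at the origin on the work surface. World frame = base frame: x ahead of the robot, y to its left, z up, the work surface at z = 0. Lengths are in m, angles in rad, forces in N, time in s.
With the tool pointing down it reaches from about 0.425 to 0.925 m from the base axis. Payload 6.8 kg.
Tool frame: the origin (TCP) lies on the centre line of the jaws, within the pads' length; the fingertips stand 8 mm ahead of it and the grasp point (between the pads) lies 11 mm behind it (bot.tips_ahead is the distance from the TCP to the fingertips, in m); z points along the fingers, y is the line along which they close (so a half turn about z gives the same grasp; the last joint's range is limited). The gripper opens to 85 mm and grips with 20 to 120 N. Pads are 22 mm wide; open, the fingers measure 114 mm over their backs; the gripper's body (76 mm by 85 mm) begins 54 mm behind the grasp point. The pads swing forward as they close: fully open they stand 13 mm farther back than shut.
Start: joints at [0.994, 0.477, 0.022, 1.555, -0.011, 1.109, -0.083], TCP at [0.305, -0.602, 0.239] pointing down, gripper open.
Joint ranges: [-2.96, 2.96], [-0.34, 2.1], [-1.41, 1.46], [0.24, 2.44], [-1.37, 4.51], [0.17, 1.92], [-2.96, 2.96]. Speed limits (rad/s): [2.39, 2.39, 3.14, 3.14, 3.14, 3.14, 3.14].

### API

Orientations are given as a unit quaternion [w, x, y, z].
In Python, from station import bot gives the robot as it stands.
- The arm moves only by the tool send_rows, never from a script. Its argument "deltas" is text: rows parted by semicolons, each of 4 numbers parted by spaces: the shift along the tool's x, y, z in m, then the turn about the tool's z in degrees. In form: x y z spin; .... A call has 1 to 5 rows; each row is the pose to reach, as a shift and turn from the pose commanded when the call began, along the tool's axes at that moment; what a row does not reach only later rows make up. A row lasts 1/10 s, in which the tool goes at most 50 mm and 8.59 degrees, less where a joint would pass 70% of its speed; a pose out of reach is approached as far as the arm can. A call with a gripper value outside its range is refused whole. "claw" is the opening, from 0 (shut) to 1 (fully open), set as the call begins (left out, the last holds). The fingers move at their own pace and stop on an object; "force" is the grip in N (left out, the last holds). Time passes only in rows, so rows that repeat a pose let the fingers close. It gives the time, the measured TCP pose, the force, the opening and the grip force at its end, in the units of the state.
- bot.get_obs(): the state, without advancing time (a new reading comes with each control period).
- bot.read_camera(name): name is "scene" or "top" or "wrist"; returns a dict with "img" (400x640x3 uint8, red, green, blue), "depth" (400x640 float32, m along the optical axis (not along the pixel's ray), 0 where there is no reading), "fx", "fy", "cx", "cy" (pixels), "dist_coeffs" ([k1, k2, p1, p2, k3] as OpenCV has them; the pictures are not rectified), "camera_from_world" (4x4, takes a point from world to camera coordinates). Camera axes: x right, y up, looking along -z (the intrinsics and any distortion apply to the point x, -y, -z); pixel columns grow to the right and rows downward; lengths in m; the calibration is good to about 2 mm. A picture is of the moment at which its call begins.
- bot.hand_in(): hands the job in; it is judged then, once.
Trained networks look in a picture, given as the dict that the camera call returned (one of the last four; its "shot" number tells which), for a name from the list of things; names that differ only in an ending like _2 or _b are one class to them, and where a whole thing is asked for, a point or a joint stands for the part that bears it (a point fixed in the world has none). Each returns a list of dicts, best first, with "confidence" (0 to 1); they miss things now and then, are a little off and sometimes report something else, mostly with a low value. They report only what shows in the picture. A call takes as long as a camera call. They do not tell look-alikes from the thing itself.
- bot.masks_of(picture, query): "mask" (400x640 bool, what is visible of it).
- bot.landmark_of(picture, query): "xyz" ([x, y, z] in m, in world coordinates, good to about 4 mm: a listed point, or the origin of a listed thing).
The state is a dict: "t": time; "q": joint angles; "joint_vel": joint speeds; "joint_torque": joint torques, N m; "eef_pos": TCP position; "tool_rot": TCP orientation; "contact_force": force on the tool from outside, world axes, zero at the start; "torque": the same for the moment, N m; "gripper_width": opening from 0.0 (shut) to 1.0 (fully open); "grasp_force": force on a finger pad.
Only numpy, scipy, OpenCV 4.12 (cv2) and the standard library are available. Lean on these libraries where they do the work, as an engineer would, in place of code of your own. Each camera call takes 0.05 s, during which the arm holds its last target. There are 200 camera calls.

### The job

Make up the two painting kits: into the red tray go the red jar, the yellow jar and the slim blue-handled brush; into the grey tray, which already holds its roll of tape, go the grey jar and the wide wooden-handled brush. Stand each jar upright in an empty jar bay of its own and lay each brush flat in the tray's long bay; never drop or tip a jar. Leave the white jar, the amber bottle and the sanding block where they are.

Things in the scene. Friction and masses are not known exactly. Their poses are not given: they have to be found in the camera images.
- red_jar_center (a point): Red paint jar: round clear pot, red paint inside and a ribbed red screw lid; 46 mm across the lid, 43 mm across the pot, 58 mm tall, about 0.1 kg. It stands upright on the table. The point is its centre, 29 mm above its foot; z is up along the jar.
- yellow_jar_center (a point): Yellow paint jar: round clear pot, yellow paint inside and a ribbed yellow screw lid; 46 mm across the lid, 43 mm across the pot, 58 mm tall, about 0.1 kg. It stands upright on the table. The point is its centre, 29 mm above its foot; z is up along the jar.
- grey_jar_center (a point): Grey paint jar: round clear pot, dark grey paint inside and a ribbed dark grey screw lid; 46 mm across the lid, 43 mm across the pot, 58 mm tall, about 0.1 kg. It stands upright on the table. The point is its centre, 29 mm above its foot; z is up along the jar.
- slim_brush_center (a point): Slim flat paint brush, blue handle, tan bristles; 165 mm long, 14 mm thick, lying flat; 14 mm wide all along. Point: mid-length, half-way up (7 mm), on the handle; x runs along it to the bristles' end (82 mm off), y across, z up. Bristles point away from the robot at the start, within 25 degrees.
- wide_brush_center (a point): Wide flat paint brush, light wooden handle, black bristles; 165 mm long, 14 mm thick, lying flat; handle 22 mm wide up to 19 mm ahead of the point, then 48 mm wide (shoulders, ferrule, bristles). Point: mid-length, half-way up (7 mm), on the handle; x runs along it to the bristles' end (82 mm off), y across, z up. Bristles point away from the robot at the start, within 25 degrees.
- red_tray: Red tray, fixed, 170 (x) x 196 (y) mm, floor 4, walls 4 thick and 22 high (all in mm). Origin: centre of underside; x points away from the robot within 15 degrees, z up. Long bay: inside 86 (x) x 188 (y), centre x +38, y 0. Two jar bays on the robot's side: inside 72 x 92, centres x -45, y +48 and -48. All bays empty; either jar may take either jar bay.
- grey_tray: Light grey tray, fixed, 170 (x) x 196 (y) mm, floor 4, walls 4 thick and 22 high (all in mm). Origin: centre of underside; x points away from the robot within 15 degrees, z up. Long bay: inside 86 (x) x 188 (y), centre x +38, y 0. Two jar bays on the robot's side: inside 72 x 92, centres x -45, y +48 and -48. Its bay at y +48 holds a beige tape roll, 60 wide, 24 high, fixed.
- white_jar_center (a point): Bystander among the other jars: white paint jar, clear pot, white paint and ribbed white lid; 46 mm across, 58 mm tall. The point is its centre, 29 mm above its foot; z up. Leave it.
- thinner: Bystander. Amber glass bottle with black cap, 48 mm across, 120 mm tall; origin at the centre of its foot.
- sanding_block: Bystander. Cork sanding block, 62 x 82 x 30 mm; origin at the centre of its underside.
There are look-alikes about, which are no part of the job. There is more than one size of the part that bears wide_brush_center; the job needs the smaller. Of the things that look like the part that bears grey_jar_center, the smaller one is meant.

How it is judged:
By the outcome, as a careful person would: the job done as asked, in the order asked, and still so for the second after the job is handed in, with the robot touching nothing.
It also fails if it takes over 115 s, if anything falls off the work surface, if the arm or the gripper's body presses on something with over 40 N, if the wrist force passes 120 N, or if a joint passes its speed limit or range.

## Working session

There is one attempt and no reset: what is moved stays moved. The work goes in short steps, Python scripts to look and compute and a tool call to move; the robot and the scene stay as the last step left them, time stands still between calls to the robot, and variables do not carry over. Pictures are saved under pics/ and viewed, at most 14 in all, crops included, and the job is handed in when it is done.

Besides the shell and the picture viewer there is one more tool, called after "Emit:" as name(argument=value, ...) on one line, values as JSON. send_rows: Moves the arm, as the interface text tells. Its arguments: {"type":"object","properties":{"deltas":{"type":"string"},"claw":{"type":"number"},"force":{"type":"number"}},"required":["deltas"]}

```bash
mkdir -p pics; ls
cat > h.py <<'E'
import numpy as np,cv2
from station import bot
def save(p,n): cv2.imwrite('pics/'+n+'.png',cv2.cvtColor(p['img'],cv2.COLOR_RGB2BGR))
def cloud(p):
    h,w=p['depth'].shape
    u,v=np.meshgrid(np.arange(w),np.arange(h))
    K=np.array([[p['fx'],0,p['cx']],[0,p['fy'],p['cy']],[0,0,1.]])
    n=cv2.undistortPoints(np.stack([u,v],-1).reshape(-1,1,2).astype(float),K,np.array(p['dist_coeffs'],float)).reshape(h,w,2)
    d=p['depth']
    c=np.stack([n[...,0]*d,-n[...,1]*d,-d,np.ones_like(d)],-1)
    W=c@np.linalg.inv(p['camera_from_world']).T
    W[d<=0]=np.nan
    return W[...,:3]
E
python3 - <<'E'
from h import *
np.set_printoptions(precision=4,suppress=True)
for c in ['top','scene']:
    p=bot.read_camera(c); save(p,c+'0'); W=cloud(p); np.save(c+'.npy',W)
    for n in ['red_jar_center','yellow_jar_center','grey_jar_center','slim_brush_center','wide_brush_center','red_tray','grey_tray','white_jar_center','thinner','sanding_block']:
        print(c,n,[(np.round(l['xyz'],3).tolist(),round(l['confidence'],2)) for l in bot.landmark_of(p,n)][:4])
o=bot.get_obs();print(o['t'],o['eef_pos'],o['tool_rot'],o['gripper_width'],o['contact_force'],bot.tips_ahead)
E
```

```text
pics
top red_jar_center [([0.448, -0.09, 0.03], 0.65)]
top yellow_jar_center [([0.39, 0.199, 0.033], 0.71)]
top grey_jar_center [([0.393, 0.001, 0.042], 0.68), ([0.443, 0.099, 0.026], 0.64)]
top slim_brush_center [([0.465, 0.384, 0.006], 0.61)]
top wide_brush_center [([0.469, -0.369, 0.007], 0.96), ([0.216, -0.339, 0.007], 0.9)]
top red_tray [([0.612, -0.158, 0.006], 0.91)]
top grey_tray [([0.634, 0.142, 0.001], 0.9), ([0.464, 0.38, 0.008], 0.28)]
top white_jar_center [([0.396, -0.205, 0.029], 0.57)]
top thinner [([0.644, 0.34, 0.001], 0.87)]
top sanding_block [([0.641, -0.342, 0.003], 0.75)]
scene red_jar_center [([0.444, -0.094, 0.028], 0.79), ([0.644, 0.339, -0.004], 0.28)]
scene yellow_jar_center [([0.381, 0.2, 0.032], 0.6)]
scene grey_jar_center [([0.394, 0.002, 0.045], 0.97), ([0.439, 0.096, 0.027], 0.59)]
scene slim_brush_center [([0.466, 0.386, 0.008], 0.86)]
scene wide_brush_center [([0.224, -0.343, 0.01], 0.75), ([0.466, -0.365, 0.006], 0.64)]
scene red_tray [([0.61, -0.16, 0.002], 0.7), ([0.383, 0.199, 0.032], 0.44), ([0.466, -0.369, 0.006], 0.35)]
scene grey_tray [([0.627, 0.148, 0.004], 0.75), ([0.385, 0.197, 0.031], 0.3)]
scene white_jar_center [([0.399, -0.208, 0.028], 0.63)]
scene thinner [([0.643, 0.337, -0.001], 0.68)]
scene sanding_block [([0.64, -0.342, 0.003], 0.83)]
1.1 [ 0.305  -0.6022  0.2393] [-0.      0.9727  0.2322  0.    ] 0.9997384789489296 [ 0.3252 -0.1072  0.0073] 0.008
```

View pics/top0.png

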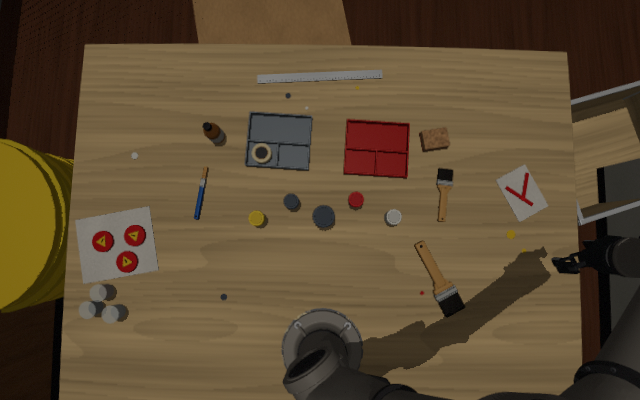

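Run:
```python
from h import *
W=np.load('top.npy').reshape(-1,3); W=W[~np.isnan(W[:,0])]
def box(n,x,y,zlo,zhi,r):
    m=(np.hypot(W[:,0]-x,W[:,1]-y)<r)&(W[:,2]>zlo)&(W[:,2]<zhi); q=W[m]
    if len(q)<10: print(n,len(q));return
    c,s,a=cv2.minAreaRect(q[:,:2].astype(np.float32)*1000)
    print(n,len(q),'rect c',np.round(c,1),'size',np.round(s,1),'ang',round(a,1),'z',np.round(np.percentile(q[:,2],[5,50,95]),4),'mean',np.round(q[:,:2].mean(0),4))
for n,x,y in [('red',.447,-.09),('yel',.386,.2),('greyA',.393,.001),('greyB',.442,.098),('white',.397,-.206)]: box(n,x,y,.045,.2,.045)
for n,x,y in [('slim',.465,.385),('wideA',.468,-.367),('wideB',.22,-.341)]: box(n,x,y,.007,.03,.15)
box('redtray',.611,-.159,.015,.026,.14); box('greytray',.63,.145,.015,.0225,.14);box('tape',.57,.19,.0228,.04,.1)
box('sand',.641,-.342,.015,.05,.07);box('thin',.644,.339,.08,.2,.05)
```

```text
red 192 rect c [448.2 -92.6] size [43.3 43.6] ang 24.8 z [0.0546 0.0585 0.0617] mean [ 0.4475 -0.0922]
yel 199 rect c [388.3 199.2] size [43.9 43.9] ang 2.2 z [0.0542 0.0585 0.062 ] mean [0.3878 0.1982]
greyA 394 rect c [394.7   3.7] size [62.6 62.6] ang 45.7 z [0.0793 0.0831 0.0863] mean [0.3954 0.003 ]
greyB 195 rect c [440.   98.4] size [44.2 43.5] ang 66.6 z [0.0534 0.0582 0.0617] mean [0.4396 0.0983]
white 199 rect c [ 397.2 -204.1] size [43.9 44.5] ang 0.9 z [0.0534 0.0582 0.062 ] mean [ 0.3978 -0.2031]
slim 263 rect c [466.4 352. ] size [208.8 175.5] ang 46.9 z [0.008  0.013  0.0171] mean [0.4628 0.3778]
wideA 673 rect c [ 486.2 -333.7] size [223.1 224.2] ang 33.8 z [0.0088 0.014  0.0226] mean [ 0.4942 -0.3575]
wideB 1235 rect c [ 205.7 -297.9] size [269.1 159. ] ang 29.9 z [0.0134 0.0191 0.023 ] mean [ 0.2002 -0.352 ]
redtray 510 rect c [ 611.9 -159.7] size [197.9 171.1] ang 86.7 z [0.0162 0.0214 0.0251] mean [ 0.6089 -0.1628]
greytray 327 rect c [631.5 143.8] size [195.1 171. ] ang 86.8 z [0.0156 0.0202 0.0223] mean [0.628  0.1493]
tape 380 rect c [599.  167.2] size [150.8 103.1] ang 86.3 z [0.0235 0.0279 0.0321] mean [0.5898 0.1923]
sand 516 rect c [ 640.9 -339.8] size [61.4 78.9] ang 9.7 z [0.0236 0.0301 0.034 ] mean [ 0.6393 -0.3386]
thin 160 rect c [639.9 332.1] size [34.4 40. ] ang 58.5 z [0.0814 0.094  0.1216] mean [0.6398 0.3329]
```

The top view shows the two wide brushes at (445,195) (small) and (438,280) (large, out). The small grey jar is at (291,202) and the large look-alike at (324,216). The red tray is at (377,150) and the grey tray at (279,141), with the tape in its +y bay.

```bash
cat >> h.py <<'E'
def yaw_of(q): return np.degrees(2*np.arctan2(q[2],q[1]))
def legs(L,start=None):
    if start is None:
        o=bot.get_obs(); start=(*o['eef_pos'],yaw_of(o['tool_rot']))
    x,y,z,a=start
    for X,Y,Z,A in L:
        t=np.radians(a); dx,dy=X-x,Y-y
        print('to',(X,Y,Z,A),'delta x %.4f y %.4f z %.4f spin %.1f'%(dx*np.cos(t)+dy*np.sin(t),dx*np.sin(t)-dy*np.cos(t),z-Z,a-A),'dist %.3f'%np.linalg.norm([dx,dy,Z-z]))
        x,y,z,a=X,Y,Z,A
E
python3 - <<'E'
from h import *
p=bot.read_camera('top'); W=cloud(p)
for n,c in [('slim_brush_center',(.465,.385)),('wide_brush_center',(.468,-.367))]:
    for r in bot.masks_of(p,n):
        q=W[r['mask']]; q=q[~np.isnan(q[:,0])]; q=q[np.hypot(q[:,0]-c[0],q[:,1]-c[1])<.1]
        if len(q)<50: continue
        a,s,g=cv2.minAreaRect(q[:,:2].astype(np.float32)*1000)
        v=cv2.fitLine(q[:,:2].astype(np.float32),cv2.DIST_HUBER,0,.01,.01).ravel()
        print(n,len(q),np.round(a,1),np.round(s,1),round(g,1),'line',np.degrees(np.arctan2(v[1],v[0])),v[2:])
legs([(.305,-.602,.18,86.7),(.447,-.092,.14,86.7)])
legs([(.447,-.092,.14,86.7),(.447,-.092,.037,86.7),(.447,-.092,.15,86.7),(.5643,-.205,.15,86.7),(.5643,-.205,.042,86.7),(.5643,-.205,.15,86.7),(.388,.199,.15,86.7)],(.447,-.092,.14,86.7))
E
```

```text
slim_brush_center 334 [466.5 381.7] [ 23.3 162.8] 81.8 line -8.226201 [0.45186687 0.37888393]
wide_brush_center 593 [ 469.9 -366.2] [ 47.  165.6] 82.1 line -5.590764 [ 0.4818615  -0.36797646]
to (0.305, -0.602, 0.18, 86.7) delta x 0.0001 y -0.0002 z 0.0593 spin -59.8 dist 0.059
to (0.447, -0.092, 0.14, 86.7) delta x 0.5173 y 0.1124 z 0.0400 spin 0.0 dist 0.531
to (0.447, -0.092, 0.14, 86.7) delta x 0.0000 y 0.0000 z 0.0000 spin 0.0 dist 0.000
to (0.447, -0.092, 0.037, 86.7) delta x 0.0000 y 0.0000 z 0.1030 spin 0.0 dist 0.103
to (0.447, -0.092, 0.15, 86.7) delta x 0.0000 y 0.0000 z -0.1130 spin 0.0 dist 0.113
to (0.5643, -0.205, 0.15, 86.7) delta x -0.1061 y 0.1236 z 0.0000 spin 0.0 dist 0.163
to (0.5643, -0.205, 0.042, 86.7) delta x 0.0000 y 0.0000 z 0.1080 spin 0.0 dist 0.108
to (0.5643, -0.205, 0.15, 86.7) delta x 0.0000 y 0.0000 z -0.1080 spin 0.0 dist 0.108
to (0.388, 0.199, 0.15, 86.7) delta x 0.3932 y -0.1993 z 0.0000 spin 0.0 dist 0.441
```

Emit:
send_rows(deltas="0 0 0 -8.5; 0 0 0 -17; 0 0 0.01 -25.5; 0 0 0.02 -34; 0 0 0.03 -42", claw=1, force=50)

```text
t: 1.75
eef_pos: [0.305, -0.6023, 0.2091]
tool_rot: [0.0, 0.823, 0.568, -0.0]
contact_force: [-0.1, -0.2, -0.5]
gripper_width: 0.993
grasp_force: 0.0
```

Emit:
send_rows(deltas="0 0 0.01 -8.5; 0 0 0.02 -17.85; 0 0 0.03 -17.85; 0 0 0.03 -17.85; 0 0 0.03 -17.85")

```text
t: 2.25
eef_pos: [0.305, -0.6022, 0.1793]
tool_rot: [-0.0, 0.728, 0.685, 0.0]
contact_force: [0.3, 0.0, -0.1]
gripper_width: 1.003
grasp_force: 0.0
```

Emit:
send_rows(deltas="0.035 0.008 0 0; 0.08 0.017 0 0; 0.125 0.027 0 0; 0.17 0.037 0 0; 0.215 0.047 0 0")

```text
t: 2.75
eef_pos: [0.365, -0.3889, 0.1803]
tool_rot: [0.001, 0.728, 0.686, -0.0]
contact_force: [1.0, 0.2, 0.1]
gripper_width: 1.002
grasp_force: 0.0
```

Emit:
send_rows(deltas="0.045 0.01 0 0; 0.09 0.02 0.01 0; 0.135 0.029 0.02 0; 0.18 0.039 0.03 0; 0.225 0.049 0.04 0")

```text
t: 3.25
eef_pos: [0.4271, -0.167, 0.1401]
tool_rot: [0.001, 0.728, 0.686, 0.0]
contact_force: [0.3, -0.7, -0.3]
gripper_width: 1.002
grasp_force: 0.0
```

Emit:
send_rows(deltas="0.04 0.009 0 0; 0.065 0.014 0 0; 0.0775 0.0165 0 0; 0.0775 0.0165 0 0; 0.0775 0.0165 0 0")

```text
t: 3.75
eef_pos: [0.4473, -0.0925, 0.1398]
tool_rot: [0.001, 0.727, 0.686, 0.0]
contact_force: [0.9, -0.5, 0.4]
gripper_width: 0.997
grasp_force: 0.0
```

Run:
```python
from h import *
p=bot.read_camera('wrist'); save(p,'w1')
for n in ['red_jar_center','red_tray','grey_jar_center']:
    print(n,[(np.round(l['xyz'],4).tolist(),round(l['confidence'],2)) for l in bot.landmark_of(p,n)][:3])
legs([(.447,-.092,.037,86.7)])
o=bot.get_obs();print(o['q'])
```

```text
red_jar_center [([0.4454, -0.0905, 0.0322], 0.69)]
red_tray [([0.611, -0.1604, -0.0012], 0.77)]
grey_jar_center [([0.3949, -0.2042, 0.0277], 0.56)]
to (0.447, -0.092, 0.037, 86.7) delta x 0.0012 y 0.0001 z 0.1024 spin -0.1 dist 0.102
[ 0.44130084  0.2874102  -0.42822362  2.1327423   0.17351136  0.75368914
 -0.15836884]
```

View pics/w1.png

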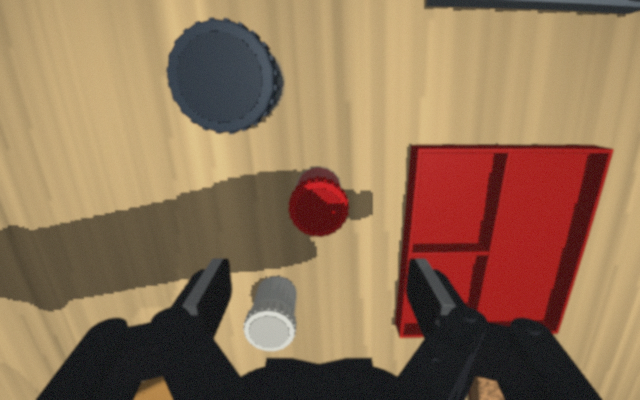

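The wrist view shows the red lid at (319,205), centred between the fingers. The white jar is lower down at (270,325), clear of them, and the tray pose agrees with the estimate. Descending now.

Emit:
send_rows(deltas="0.001 0 0.03 0; 0.001 0 0.065 0; 0.001 0 0.09 0; 0.001 0 0.1025 0; 0.001 0 0.1025 0")

```text
t: 4.45
eef_pos: [0.446, -0.0913, 0.0356]
tool_rot: [-0.001, 0.727, 0.686, -0.001]
contact_force: [0.5, -0.2, 0.0]
gripper_width: 1.0
grasp_force: 0.0
```

Emit:
send_rows(deltas="0 0 0 0; 0 0 0 0; 0 0 0 0; 0 0 0 0; 0 0 0 0", claw=0)

```text
t: 4.95
eef_pos: [0.4479, -0.0912, 0.0381]
tool_rot: [0.001, 0.727, 0.686, 0.001]
contact_force: [0.1, 0.8, 7.6]
gripper_width: 0.507
grasp_force: 49.7
```

Emit:
send_rows(deltas="0 0 0 0; 0 0 0 0; 0 0 0 0; 0 0 -0.005 0; 0 0 -0.01 0")

```text
t: 5.45
eef_pos: [0.4472, -0.091, 0.0475]
tool_rot: [0.0, 0.727, 0.686, 0.0]
contact_force: [-0.5, 0.6, -1.1]
gripper_width: 0.505
grasp_force: 50.8
```

Run:
```python
from h import *
legs([(.447,-.091,.15,86.7),(.5643,-.205,.15,86.7),(.5643,-.205,.042,86.7)])
```

```text
to (0.447, -0.091, 0.15, 86.7) delta x 0.0000 y -0.0002 z -0.1025 spin 0.0 dist 0.102
to (0.5643, -0.205, 0.15, 86.7) delta x -0.1071 y 0.1237 z 0.0000 spin 0.0 dist 0.164
to (0.5643, -0.205, 0.042, 86.7) delta x 0.0000 y 0.0000 z 0.1080 spin 0.0 dist 0.108
```

Emit:
send_rows(deltas="0 0 -0.02 0; 0 0 -0.045 0; 0 0 -0.07 0; 0 0 -0.09 0; 0 0 -0.1 0")

```text
t: 5.95
eef_pos: [0.4479, -0.0911, 0.1489]
tool_rot: [0.001, 0.727, 0.686, 0.001]
contact_force: [0.3, -0.5, -0.7]
gripper_width: 0.508
grasp_force: 51.0
```

Emit:
send_rows(deltas="-0.014 0.016 0 0; -0.035 0.041 0 0; -0.06 0.07 0 0; -0.085 0.099 0 0; -0.105 0.121 0 0")

```text
t: 6.45
eef_pos: [0.5629, -0.2046, 0.1464]
tool_rot: [0.0, 0.727, 0.686, -0.0]
contact_force: [0.1, 1.1, -0.4]
gripper_width: 0.507
grasp_force: 51.0
```

Emit:
send_rows(deltas="-0.001 0.0025 0 0; -0.001 0.0025 0 0; -0.001 0.0025 0.015 0; -0.001 0.0025 0.04 0; -0.001 0.0025 0.065 0")

```text
t: 6.95
eef_pos: [0.5633, -0.2026, 0.0806]
tool_rot: [-0.0, 0.727, 0.687, -0.0]
contact_force: [-0.3, 0.5, -0.4]
gripper_width: 0.509
grasp_force: 51.1
```

Run:
```python
from h import *
p=bot.read_camera('scene'); save(p,'s1')
legs([(.5643,-.205,.042,86.7)]); print(bot.get_obs()['eef_pos'],bot.get_obs()['q'])
```

```text
to (0.5643, -0.205, 0.042, 86.7) delta x -0.0029 y 0.0041 z 0.0342 spin 0.1 dist 0.035
[ 0.56041256 -0.20191038  0.0762012 ] [ 0.50038213  0.57201797 -0.34253471  1.85195392  0.2631184   0.76933793
 -0.03911   ]
```

View pics/s1.png

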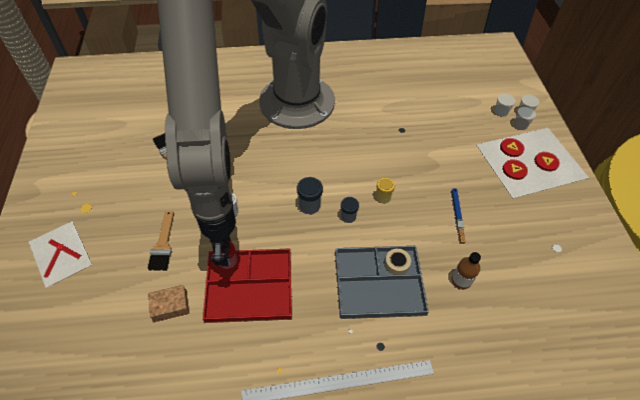

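The red jar hangs over the tray's -y bay (scene, about (225,258)). Lowering slowly.

Emit:
send_rows(deltas="-0.001 0.001 0.015 0; -0.001 0.001 0.03 0; -0.001 0.001 0.036 0; -0.001 0.001 0.039 0; -0.001 0.001 0.039 0")

```text
t: 7.5
eef_pos: [0.5654, -0.2049, 0.043]
tool_rot: [0.0, 0.727, 0.687, 0.0]
contact_force: [-0.2, -0.3, -1.1]
gripper_width: 0.514
grasp_force: 51.2
```

Emit:
send_rows(deltas="0 0 0 0; 0 0 0.001 0; 0 0 0.001 0; 0 0 0.001 0; 0 0 0.001 0")

```text
t: 8.0
eef_pos: [0.5658, -0.2051, 0.0423]
tool_rot: [0.001, 0.727, 0.686, 0.0]
contact_force: [0.3, -0.0, 2.2]
gripper_width: 0.507
grasp_force: 51.3
```

Emit:
send_rows(deltas="0 0 0 0; 0 0 0 0; 0 0 0 0; 0 0 0 0; 0 0 0 0", claw=1)

```text
t: 8.5
eef_pos: [0.5652, -0.2049, 0.0417]
tool_rot: [-0.0, 0.727, 0.687, -0.0]
contact_force: [-0.6, 0.0, 0.8]
gripper_width: 1.0
grasp_force: 0.0
```

Emit:
send_rows(deltas="0 0 -0.01 0; 0 0 -0.035 0; 0 0 -0.07 0; 0 0 -0.1 0; 0 0 -0.108 0")

```text
t: 9.0
eef_pos: [0.5674, -0.2054, 0.1542]
tool_rot: [0.003, 0.727, 0.686, 0.002]
contact_force: [0.4, -0.6, -0.0]
gripper_width: 1.003
grasp_force: 0.0
```

Emit:
send_rows(deltas="0.03 -0.015 0 0; 0.07 -0.035 0 0; 0.11 -0.056 0 0; 0.15 -0.076 0 0; 0.19 -0.097 0 0")

```text
t: 9.5
eef_pos: [0.4781, -0.0084, 0.1498]
tool_rot: [0.0, 0.727, 0.686, -0.0]
contact_force: [1.0, 1.0, 0.6]
gripper_width: 0.996
grasp_force: 0.0
```

Emit:
send_rows(deltas="0.04 -0.02 0 0; 0.08 -0.041 0 0; 0.12 -0.061 0 0; 0.16 -0.081 0 0; 0.185 -0.094 0 0")

```text
t: 10.0
eef_pos: [0.3943, 0.1832, 0.15]
tool_rot: [-0.0, 0.726, 0.688, 0.0]
contact_force: [1.3, -0.1, 1.1]
gripper_width: 1.002
grasp_force: 0.0
```

Emit:
send_rows(deltas="0.0180 -0.009 0 0; 0.018 -0.009 0 0; 0.018 -0.009 0 0; 0.018 -0.009 0 0; 0.018 -0.009 0 0")

```text
t: 10.5
eef_pos: [0.3885, 0.1977, 0.1497]
tool_rot: [0.0, 0.728, 0.686, -0.0]
contact_force: [0.3, -0.3, -0.4]
gripper_width: 0.997
grasp_force: 0.0
```

Run:
```python
from h import *
p=bot.read_camera('wrist'); t=bot.read_camera('top')
for n in ['red_jar_center','yellow_jar_center']:
  for q in (p,t):
    print(n,[(np.round(l['xyz'],4).tolist(),round(l['confidence'],2)) for l in bot.landmark_of(q,n)][:3])
legs([(.388,.199,.0365,86.7)]); print(bot.get_obs()['eef_pos'],bot.get_obs()['q'])
```

```text
red_jar_center []
red_jar_center [([0.5648, -0.2065, 0.0368], 0.59)]
yellow_jar_center [([0.3848, 0.1962, 0.0296], 0.83), ([0.6284, 0.1426, 0.0009], 0.43)]
yellow_jar_center [([0.3877, 0.1965, 0.0319], 0.62)]
to (0.388, 0.199, 0.0365, 86.7) delta x 0.0004 y -0.0002 z 0.1133 spin -0.0 dist 0.113
[0.38821395 0.19858124 0.1497749 ] [-0.09193511  0.26056643 -0.59054624  2.1584638   0.20629704  0.77600817
 -0.8730279 ]
```

Emit:
send_rows(deltas="0 0 0.03 0; 0 0 0.07 0; 0 0 0.1 0; 0 0 0.113 0; 0 0 0.113 0")

```text
t: 11.3
eef_pos: [0.3872, 0.1985, 0.0357]
tool_rot: [-0.0, 0.727, 0.687, -0.002]
contact_force: [-0.0, 0.7, 0.2]
gripper_width: 1.001
grasp_force: 0.0
```

Emit:
send_rows(deltas="0 0 0 0; 0 0 0 0; 0 0 0 0; 0 0 0 0; 0 0 0 0", claw=0)

```text
t: 11.8
eef_pos: [0.3891, 0.1994, 0.0382]
tool_rot: [0.001, 0.727, 0.686, 0.001]
contact_force: [-0.9, 0.2, 8.1]
gripper_width: 0.511
grasp_force: 49.6
```

Emit:
send_rows(deltas="0 0 0 0; 0 0 0 0; 0 0 -0.005 0; 0 0 -0.02 0; 0 0 -0.045 0")

```text
t: 12.3
eef_pos: [0.3872, 0.1983, 0.082]
tool_rot: [-0.0, 0.727, 0.687, -0.001]
contact_force: [0.8, 0.7, -0.4]
gripper_width: 0.511
grasp_force: 50.9
```

Emit:
send_rows(deltas="0 0 -0.025 0; 0 0 -0.05 0; 0 0 -0.065 0; 0 0 -0.065 0; 0 0 -0.065 0")

```text
t: 12.8
eef_pos: [0.3881, 0.1985, 0.1469]
tool_rot: [0.0, 0.727, 0.686, 0.0]
contact_force: [-0.0, 0.2, -0.1]
gripper_width: 0.51
grasp_force: 51.0
```

Emit:
send_rows(deltas="-0.02 0.013 0 0; -0.05 0.034 0 0; -0.085 0.057 0 0; -0.12 0.08 0 0; -0.155 0.104 0 0")

```text
t: 13.3
eef_pos: [0.4827, 0.0365, 0.1455]
tool_rot: [-0.001, 0.727, 0.687, -0.001]
contact_force: [-0.0, 0.7, -1.1]
gripper_width: 0.51
grasp_force: 51.0
```

Emit:
send_rows(deltas="-0.035 0.023 0 0; -0.07 0.047 0 0; -0.105 0.07 0 0; -0.13 0.087 0 0; -0.142 0.0955 0 0")

```text
t: 13.8
eef_pos: [0.5702, -0.1124, 0.145]
tool_rot: [-0.001, 0.728, 0.685, -0.001]
contact_force: [0.1, -0.2, -0.6]
gripper_width: 0.511
grasp_force: 51.0
```

Emit:
send_rows(deltas="0 0 0 0; 0 0 0.015 0; 0 0 0.035 0; 0 0 0.055 0; 0 0 0.07 0")

```text
t: 14.3
eef_pos: [0.5684, -0.1065, 0.0746]
tool_rot: [-0.001, 0.726, 0.688, -0.001]
contact_force: [0.9, -0.2, -0.6]
gripper_width: 0.505
grasp_force: 51.0
```

Emit:
send_rows(deltas="0 0 0.012 0; 0 0 0.023 0; 0 0 0.03 0; 0 0 0.034 0; 0 0 0.034 0")

```text
t: 14.8
eef_pos: [0.5704, -0.1091, 0.0429]
tool_rot: [0.0, 0.727, 0.687, 0.0]
contact_force: [-0.2, -0.3, -0.8]
gripper_width: 0.506
grasp_force: 51.0
```

Emit:
send_rows(deltas="0 0 0 0; 0 0 0.001 0; 0 0 0.001 0; 0 0 0.001 0; 0 0 0.001 0")

```text
t: 15.3
eef_pos: [0.5708, -0.1092, 0.0423]
tool_rot: [0.001, 0.727, 0.686, 0.0]
contact_force: [-1.1, 0.1, 4.3]
gripper_width: 0.511
grasp_force: 51.3
```

Emit:
send_rows(deltas="0 0 0 0; 0 0 0 0; 0 0 0 0; 0 0 0 0; 0 0 0 0", claw=1)

```text
t: 15.8
eef_pos: [0.5701, -0.1091, 0.0417]
tool_rot: [-0.0, 0.727, 0.687, -0.0]
contact_force: [0.2, 0.4, -0.1]
gripper_width: 0.997
grasp_force: 0.0
```

Emit:
send_rows(deltas="0 0 -0.01 0; 0 0 -0.035 0; 0 0 -0.07 0; 0 0 -0.1 0; 0 0 -0.108 0")

```text
t: 16.3
eef_pos: [0.5724, -0.1091, 0.1541]
tool_rot: [0.002, 0.727, 0.687, 0.002]
contact_force: [0.1, 0.2, -0.4]
gripper_width: 1.001
grasp_force: 0.0
```

Emit:
send_rows(deltas="0.03 -0.008 0 0; 0.07 -0.019 0 0; 0.11 -0.03 0 0; 0.15 -0.041 0 0; 0.19 -0.052 0 0", claw=0.42)

```text
t: 16.8
eef_pos: [0.5284, 0.0849, 0.1497]
tool_rot: [-0.0, 0.727, 0.686, -0.0]
contact_force: [0.6, 0.5, -0.1]
gripper_width: 0.425
grasp_force: 0.0
```

Emit:
send_rows(deltas="0.04 -0.011 0 0; 0.08 -0.022 0 0; 0.12 -0.033 0 0; 0.16 -0.044 0 0; 0.2 -0.055 0 0")

```text
t: 17.3
eef_pos: [0.485, 0.2877, 0.1497]
tool_rot: [0.0, 0.727, 0.686, -0.0]
contact_force: [0.5, -0.1, 0.3]
gripper_width: 0.419
grasp_force: 0.0
```

Emit:
send_rows(deltas="0.04 -0.011 0 -7; 0.075 -0.02 0 -15; 0.096 -0.026 0 -23; 0.096 -0.026 0 -31; 0.096 -0.026 0 -39")

```text
t: 17.8
eef_pos: [0.4644, 0.3847, 0.1495]
tool_rot: [-0.0, 0.453, 0.892, -0.0]
contact_force: [0.7, -0.5, -0.1]
gripper_width: 0.417
grasp_force: 0.0
```

Emit:
send_rows(deltas="0 0 0 -8.5; 0 0 0 -17; 0 0 0 -25.5; 0 0 0 -34; 0 0 0 -42")

```text
t: 18.3
eef_pos: [0.4652, 0.3833, 0.1495]
tool_rot: [-0.0, 0.104, 0.995, -0.0]
contact_force: [0.1, 0.2, 0.8]
gripper_width: 0.419
grasp_force: 0.0
```

Emit:
send_rows(deltas="0 0 0 -4.1; 0 0 0 -4.1; 0 0 0.01 -4.1; 0 0 0.02 -4.1; 0 0 0.02 -4.1")

```text
t: 18.8
eef_pos: [0.4645, 0.3826, 0.1277]
tool_rot: [-0.001, 0.072, 0.997, -0.001]
contact_force: [-0.1, -0.8, 0.4]
gripper_width: 0.42
grasp_force: 0.0
```

Run:
```python
from h import *
p=bot.read_camera('wrist'); save(p,'w2'); W=cloud(p)
print([(np.round(l['xyz'],4).tolist(),round(l['confidence'],2)) for l in bot.landmark_of(p,'slim_brush_center')][:3])
for r in bot.masks_of(p,'slim_brush_center')[:2]:
    q=W[r['mask']]; q=q[~np.isnan(q[:,0])]
    q=q[(q[:,2]>.004)&(q[:,2]<.03)]
    print(r['confidence'],cv2.minAreaRect(q[:,:2].astype(np.float32)*1000))
o=bot.get_obs();print(o['eef_pos'],yaw_of(o['tool_rot']),o['q'],o['gripper_width'])
```

```text
[([0.4611, 0.3813, 0.0063], 0.7)]
0.62 ((462.51287841796875, 378.6959533691406), (14.414255142211914, 163.8069610595703), 81.81494903564453)
0.5 ((626.8181762695312, 340.3063049316406), (44.8216438293457, 19.316051483154297), 76.61715698242188)
[0.4652054  0.38380694 0.12962426] 171.80168708627397 [-0.18170016  0.63045738 -0.84404339  1.78577421  0.55797716  0.98272124
  0.17502022] 0.41667485328586373
```

View pics/w2.png

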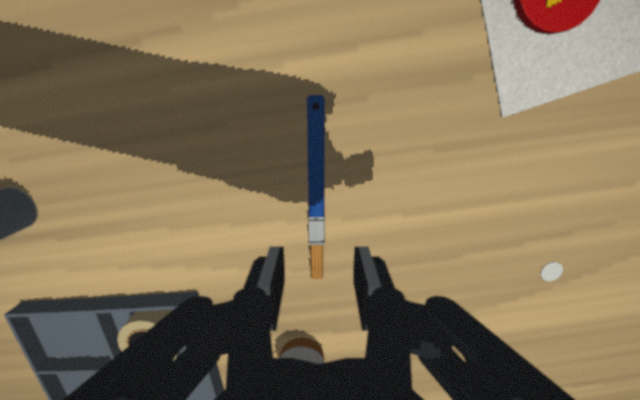

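The slim brush is at columns 308–325, almost midway between the fingers and aligned with them. It needs a 2–3 mm shift across; I descend with that.

Emit:
send_rows(deltas="0.001 -0.0025 0.03 0; 0.001 -0.0025 0.065 0; 0.001 -0.0025 0.095 0; 0.001 -0.0025 0.109 0; 0.001 -0.0025 0.112 0")

```text
t: 19.45
eef_pos: [0.4634, 0.381, 0.0166]
tool_rot: [-0.001, 0.071, 0.997, -0.001]
contact_force: [-0.3, -0.3, 0.9]
gripper_width: 0.42
grasp_force: 0.0
```

Emit:
send_rows(deltas="0 0 0.002 0; 0 0 0.004 0; 0 0 0.006 0; 0 0 0.006 0; 0 0 0.006 0")

```text
t: 19.95
eef_pos: [0.4643, 0.3815, 0.0123]
tool_rot: [0.0, 0.071, 0.997, 0.0]
contact_force: [0.3, 0.5, -0.4]
gripper_width: 0.419
grasp_force: 0.0
```

Emit:
send_rows(deltas="0 0 0 0; 0 0 0 0; 0 0 0 0; 0 0 0 0; 0 0 0 0", claw=0, force=40)

```text
t: 20.45
eef_pos: [0.4642, 0.3817, 0.0122]
tool_rot: [0.0, 0.071, 0.997, 0.0]
contact_force: [-0.1, 0.1, 4.7]
gripper_width: 0.149
grasp_force: 40.3
```

Run:
```python
from h import *
o=bot.get_obs();print(o['eef_pos'],yaw_of(o['tool_rot']),o['gripper_width'],o['contact_force'],o['grasp_force'])
```

```text
[0.46421764 0.3816881  0.0122007 ] 171.8083981909063 0.14889518462526904 [-0.05933544  0.07328352  4.73260709] 40.2944415807724
```

Emit:
send_rows(deltas="0 0 -0.01 0; 0 0 -0.035 0; 0 0 -0.07 0; 0 0 -0.105 0; 0 0 -0.135 0")

```text
t: 20.95
eef_pos: [0.4638, 0.3815, 0.1488]
tool_rot: [0.0, 0.071, 0.997, 0.0]
contact_force: [-0.1, 0.5, -1.0]
gripper_width: 0.156
grasp_force: 39.7
```

Emit:
send_rows(deltas="-0.01 -0.02 0 0; -0.028 -0.055 0 0; -0.047 -0.092 0 0; -0.066 -0.128 0 0; -0.084 -0.165 0 0")

```text
t: 21.45
eef_pos: [0.5238, 0.2044, 0.1471]
tool_rot: [0.0, 0.071, 0.997, -0.0]
contact_force: [0.1, -0.6, 0.1]
gripper_width: 0.149
grasp_force: 39.7
```

Emit:
send_rows(deltas="-0.019 -0.037 0 6; -0.037 -0.073 0 13; -0.056 -0.11 0 20; -0.075 -0.146 0 27; -0.0935 -0.183 0 34")

```text
t: 21.95
eef_pos: [0.5902, 0.01, 0.1472]
tool_rot: [-0.0, 0.362, 0.932, 0.0]
contact_force: [0.8, -0.0, -0.8]
gripper_width: 0.15
grasp_force: 39.7
```

Run:
```python
from h import *
legs([(.65,-.162,.145,86.7)])
o=bot.get_obs();print(o['eef_pos'],yaw_of(o['tool_rot']),o['gripper_width'],o['contact_force'],o['torque'],o['grasp_force'])
```

```text
to (0.65, -0.162, 0.145, 86.7) delta x -0.1603 y -0.0866 z 0.0022 spin 50.8 dist 0.182
[0.59021011 0.01004954 0.14722838] 137.53535065579888 0.15006538272076608 [ 0.82745838 -0.03930279 -0.81756773] [-0.00093654 -0.01451588 -0.05602791] 39.68401372432709
```

Emit:
send_rows(deltas="-0.035 -0.019 0 8; -0.075 -0.04 0 16; -0.115 -0.062 0 24; -0.145 -0.078 0 32; -0.16 -0.0865 0 40")

```text
t: 22.45
eef_pos: [0.6506, -0.1647, 0.1467]
tool_rot: [0.0, 0.661, 0.75, -0.001]
contact_force: [-0.7, 0.2, -1.1]
gripper_width: 0.149
grasp_force: 39.7
```

Emit:
send_rows(deltas="0 0 0 8; 0 0 0 11.1; 0 0 0 11.1; 0 0 0.02 11.1; 0 0 0.04 11.1")

```text
t: 22.95
eef_pos: [0.6509, -0.1596, 0.1072]
tool_rot: [0.001, 0.726, 0.687, 0.001]
contact_force: [-0.4, -0.2, -0.5]
gripper_width: 0.149
grasp_force: 39.7
```

Emit:
send_rows(deltas="0 0 0 0; 0 0 0 0; 0 0 0 0; 0 0 0 0; 0 0 0 0")

```text
t: 23.45
eef_pos: [0.6511, -0.16, 0.1078]
tool_rot: [0.001, 0.727, 0.687, 0.0]
contact_force: [0.8, -0.0, -0.1]
gripper_width: 0.145
grasp_force: 39.7
```

Run:
```python
from h import *
p=bot.read_camera('top');W=cloud(p);save(p,'t2')
p2=bot.read_camera('wrist');save(p2,'w3')
for q in (p,p2): print([(n,np.round(l['xyz'],4).tolist(),round(l['confidence'],2)) for n in ('slim_brush_center','red_tray') for l in bot.landmark_of(q,n)])
legs([(.65,-.162,.016,86.7)])
o=bot.get_obs();print(o['eef_pos'],yaw_of(o['tool_rot']),o['gripper_width'],o['q'])
```

```text
[('slim_brush_center', [0.653, -0.1568, 0.1029], 0.71), ('red_tray', [0.6142, -0.1574, 0.0057], 0.93)]
[('slim_brush_center', [0.6456, -0.161, 0.1016], 0.69), ('red_tray', [0.6127, -0.1599, -0.0007], 0.58)]
to (0.65, -0.162, 0.016, 86.7) delta x -0.0022 y -0.0005 z 0.0909 spin 0.0 dist 0.091
[ 0.65057402 -0.15986752  0.10689507] 86.71245912687512 0.1518099339745038 [ 0.4508947   0.64440567 -0.43584749  1.64986257  0.32454212  0.91969264
 -0.16402844]
```

View pics/w3.png

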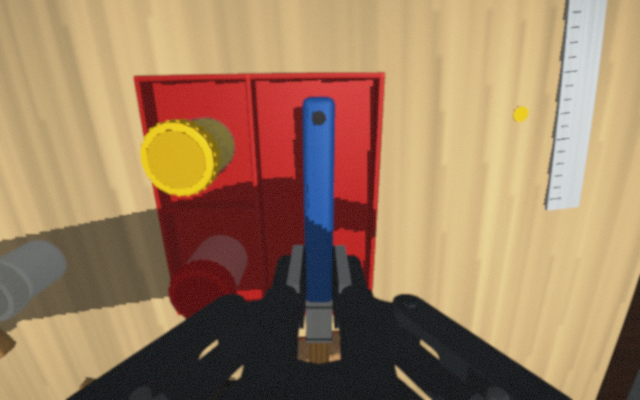

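The brush hangs level over the long bay (wrist view, columns 303–335, with the bay spanning 255–380). Both jars stand in their bays. Lowering.

Emit:
send_rows(deltas="-0.002 0 0.02 0; -0.002 0 0.045 0; -0.002 0 0.07 0; -0.002 0 0.083 0; -0.002 0 0.089 0")

```text
t: 24.25
eef_pos: [0.6496, -0.1617, 0.0164]
tool_rot: [-0.001, 0.727, 0.687, -0.001]
contact_force: [0.5, -0.1, -0.2]
gripper_width: 0.149
grasp_force: 39.7
```

Emit:
send_rows(deltas="0 0 0 0; 0 0 0.001 0; 0 0 0.0015 0; 0 0 0.0015 0; 0 0 0.0015 0")

```text
t: 24.75
eef_pos: [0.6507, -0.162, 0.0168]
tool_rot: [0.0, 0.727, 0.686, 0.0]
contact_force: [0.7, -0.3, -0.7]
gripper_width: 0.149
grasp_force: 39.7
```

Emit:
send_rows(deltas="0 0 0 0; 0 0 0 0; 0 0 0 0; 0 0 0 0; 0 0 0 0", claw=0.35)

```text
t: 25.25
eef_pos: [0.6504, -0.1619, 0.0163]
tool_rot: [-0.0, 0.727, 0.687, -0.0]
contact_force: [-0.3, 0.4, 0.3]
gripper_width: 0.35
grasp_force: 0.0
```

Emit:
send_rows(deltas="0 0 -0.01 0; 0 0 -0.035 0; 0 0 -0.07 0; 0 0 -0.105 0; 0 0 -0.135 0")

```text
t: 25.75
eef_pos: [0.6509, -0.1618, 0.1541]
tool_rot: [0.001, 0.727, 0.687, 0.001]
contact_force: [0.8, -0.2, -0.1]
gripper_width: 0.348
grasp_force: 0.0
```

Run:
```python
from h import *
p2=bot.read_camera('wrist');save(p2,'w4')
print([(n,np.round(l['xyz'],4).tolist(),round(l['confidence'],2)) for n in ('slim_brush_center','red_tray') for l in bot.landmark_of(p2,n)])
legs([(.440,.098,.15,86.7)])
```

```text
[('slim_brush_center', [0.6514, -0.16, 0.0095], 0.88), ('slim_brush_center', [0.5675, -0.1076, 0.0322], 0.3), ('red_tray', [0.6107, -0.1591, 0.0017], 0.93)]
to (0.44, 0.098, 0.15, 86.7) delta x 0.2474 y -0.2268 z 0.0048 spin 0.0 dist 0.336
```

View pics/w4.png

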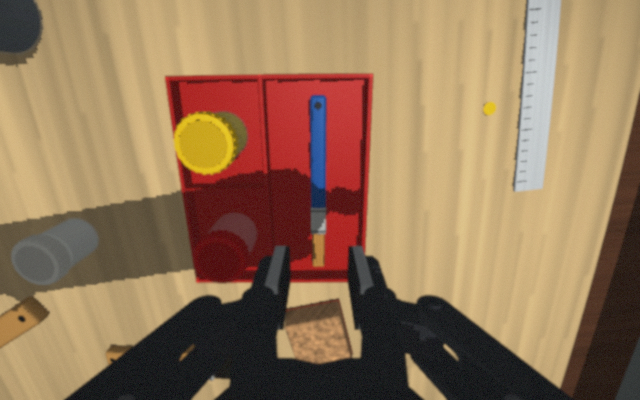

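The slim brush lies flat in the red long bay. Next comes the small grey jar.

Emit:
send_rows(deltas="0.02 -0.018 0 0; 0.05 -0.046 0 0; 0.08 -0.073 0 0; 0.11 -0.101 0 0; 0.14 -0.128 0 0", claw=1)

```text
t: 26.4
eef_pos: [0.5287, -0.0138, 0.1505]
tool_rot: [-0.001, 0.727, 0.686, -0.001]
contact_force: [1.1, 1.2, -0.3]
gripper_width: 1.001
grasp_force: 0.0
```

Emit:
send_rows(deltas="0.03 -0.028 0 0; 0.06 -0.055 0 0; 0.09 -0.083 0 0; 0.1075 -0.099 0 0; 0.1075 -0.099 0 0")

```text
t: 26.9
eef_pos: [0.4352, 0.1007, 0.1509]
tool_rot: [-0.001, 0.725, 0.689, -0.001]
contact_force: [0.5, 0.2, 0.3]
gripper_width: 0.999
grasp_force: 0.0
```

Run:
```python
from h import *
p=bot.read_camera('wrist')
for n in ['grey_jar_center','grey_tray']:
    print(n,[(np.round(l['xyz'],4).tolist(),round(l['confidence'],2)) for l in bot.landmark_of(p,n)][:3])
W=cloud(p).reshape(-1,3)
g=W[(np.hypot(W[:,0]-.63,W[:,1]-.144)<.14)&(W[:,2]>.014)&(W[:,2]<.0265)]
print(len(g),cv2.minAreaRect(g[:,:2].astype(np.float32)*1000))
j=W[(np.hypot(W[:,0]-.44,W[:,1]-.098)<.04)&(W[:,2]>.05)&(W[:,2]<.07)];print(j.mean(0))
legs([(.440,.098,.0365,86.7)])
```

```text
grey_jar_center [([0.4374, 0.0989, 0.029], 0.97), ([0.3936, 0.0019, 0.0428], 0.78)]
grey_tray [([0.6272, 0.1422, 0.0008], 0.71), ([0.4368, 0.0993, 0.0293], 0.21)]
9285 ((627.9312744140625, 142.99710083007812), (196.55636596679688, 171.93775939941406), 86.8638687133789)
[0.43694684 0.09913831 0.05692346]
to (0.44, 0.098, 0.0365, 86.7) delta x 0.0006 y 0.0018 z 0.1145 spin -0.0 dist 0.115
```

Emit:
send_rows(deltas="0 0 0.03 0; 0 0 0.07 0; 0 0 0.1 0; 0 0 0.1145 0; 0 0 0.1145 0")

```text
t: 27.55
eef_pos: [0.4371, 0.0967, 0.0346]
tool_rot: [-0.001, 0.728, 0.686, -0.002]
contact_force: [0.7, -0.1, -0.4]
gripper_width: 1.003
grasp_force: 0.0
```

Emit:
send_rows(deltas="0 0 0 0; 0 0 0 0; 0 0 0 0; 0 0 0 0; 0 0 0 0", claw=0, force=50)

```text
t: 28.05
eef_pos: [0.439, 0.0982, 0.038]
tool_rot: [0.001, 0.727, 0.686, 0.001]
contact_force: [-0.7, -1.1, 6.2]
gripper_width: 0.509
grasp_force: 49.9
```

Emit:
send_rows(deltas="0 0 0 0; 0 0 0 0; 0 0 -0.005 0; 0 0 -0.02 0; 0 0 -0.045 0")

```text
t: 28.55
eef_pos: [0.437, 0.0979, 0.0819]
tool_rot: [-0.001, 0.727, 0.687, -0.001]
contact_force: [0.2, 0.3, -1.4]
gripper_width: 0.509
grasp_force: 51.0
```

Emit:
send_rows(deltas="0 0 -0.025 0; 0 0 -0.05 0; 0 0 -0.065 0; 0 0 -0.065 0; 0 0 -0.065 0")

```text
t: 29.05
eef_pos: [0.438, 0.0979, 0.1469]
tool_rot: [0.0, 0.727, 0.686, 0.0]
contact_force: [1.0, 0.1, -1.7]
gripper_width: 0.507
grasp_force: 51.0
```

Run:
```python
from h import *
legs([(.5814,.0982,.147,86.7),(.5814,.0982,.042,86.7)]);print(bot.get_obs()['eef_pos'])
```

```text
to (0.5814, 0.0982, 0.147, 86.7) delta x 0.0085 y 0.1432 z -0.0001 spin -0.0 dist 0.143
to (0.5814, 0.0982, 0.042, 86.7) delta x 0.0000 y 0.0000 z 0.1050 spin 0.0 dist 0.105
[0.43796395 0.09793882 0.14688759]
```

Emit:
send_rows(deltas="0.001 0.02 0 0; 0.003 0.055 0 0; 0.005 0.09 0 0; 0.007 0.12 0 0; 0.0085 0.138 0 0")

```text
t: 29.55
eef_pos: [0.5777, 0.0984, 0.145]
tool_rot: [-0.001, 0.727, 0.686, -0.001]
contact_force: [-0.6, 0.0, -0.2]
gripper_width: 0.511
grasp_force: 51.1
```

Emit:
send_rows(deltas="0 0.005 0 0; 0 0.005 0.015 0; 0 0.005 0.035 0; 0 0.005 0.055 0; 0 0.005 0.07 0")

```text
t: 30.05
eef_pos: [0.5786, 0.0982, 0.0742]
tool_rot: [-0.001, 0.727, 0.687, -0.002]
contact_force: [-0.8, 0.6, -1.6]
gripper_width: 0.506
grasp_force: 51.1
```

Emit:
send_rows(deltas="0 0 0.012 0; 0 0 0.023 0; 0 0 0.03 0; 0 0 0.034 0; 0 0 0.034 0")

```text
t: 30.55
eef_pos: [0.5814, 0.0986, 0.0428]
tool_rot: [0.0, 0.727, 0.687, 0.0]
contact_force: [-0.1, -0.7, -0.6]
gripper_width: 0.508
grasp_force: 51.1
```

Emit:
send_rows(deltas="0 0 0 0; 0 0 0.001 0; 0 0 0.001 0; 0 0 0.001 0; 0 0 0.001 0")

```text
t: 31.05
eef_pos: [0.5817, 0.0986, 0.0422]
tool_rot: [0.0, 0.727, 0.686, 0.0]
contact_force: [0.4, 0.2, 0.8]
gripper_width: 0.507
grasp_force: 51.2
```

Emit:
send_rows(deltas="0 0 0.0005 0; 0 0 0.0005 0; 0 0 0.0005 0; 0 0 0.0005 0; 0 0 0.0005 0")

```text
t: 31.55
eef_pos: [0.5817, 0.0986, 0.0421]
tool_rot: [0.0, 0.727, 0.686, 0.0]
contact_force: [-1.6, -0.2, 6.7]
gripper_width: 0.507
grasp_force: 51.7
```

Emit:
send_rows(deltas="0 0 0 0; 0 0 0 0; 0 0 0 0; 0 0 0 0; 0 0 0 0", claw=1)

```text
t: 32.05
eef_pos: [0.5812, 0.0985, 0.0412]
tool_rot: [-0.0, 0.727, 0.687, -0.0]
contact_force: [-0.6, -0.4, -0.6]
gripper_width: 1.003
grasp_force: 0.0
```

Emit:
send_rows(deltas="0 0 -0.01 0; 0 0 -0.035 0; 0 0 -0.07 0; 0 0 -0.1 0; 0 0 -0.109 0")

```text
t: 32.55
eef_pos: [0.5832, 0.0993, 0.1545]
tool_rot: [0.002, 0.727, 0.687, 0.003]
contact_force: [0.3, 0.4, 0.3]
gripper_width: 1.001
grasp_force: 0.0
```

Emit:
send_rows(deltas="-0.03 -0.005 0 0; -0.07 -0.013 0 0; -0.11 -0.02 0 0; -0.15 -0.027 0 0; -0.19 -0.034 0 0", claw=0.6)

```text
t: 33.05
eef_pos: [0.5355, -0.0907, 0.1502]
tool_rot: [-0.0, 0.727, 0.687, -0.0]
contact_force: [0.9, -0.6, -0.3]
gripper_width: 0.599
grasp_force: 0.0
```

Emit:
send_rows(deltas="-0.04 -0.007 0 0; -0.08 -0.015 0 0; -0.12 -0.022 0 0; -0.16 -0.029 0 0; -0.2 -0.037 0 0")

```text
t: 33.55
eef_pos: [0.4872, -0.2882, 0.1503]
tool_rot: [-0.0, 0.727, 0.687, -0.0]
contact_force: [0.4, 0.3, -0.1]
gripper_width: 0.6
grasp_force: 0.0
```

Emit:
send_rows(deltas="-0.04 -0.007 0 8; -0.07 -0.013 0 16; -0.081 -0.015 0 24; -0.081 -0.015 0 32; -0.081 -0.015 0 40")

```text
t: 34.05
eef_pos: [0.4677, -0.3673, 0.15]
tool_rot: [-0.0, 0.919, 0.393, -0.0]
contact_force: [-0.3, -0.2, -0.8]
gripper_width: 0.601
grasp_force: 0.0
```

Emit:
send_rows(deltas="0 0 0 8.5; 0 0 0 17; 0 0 0 25.5; 0 0 0 34; 0 0 0 42")

```text
t: 34.55
eef_pos: [0.4681, -0.3664, 0.1501]
tool_rot: [-0.0, 0.999, 0.038, -0.0]
contact_force: [-0.2, -0.1, 0.1]
gripper_width: 0.603
grasp_force: 0.0
```

Emit:
send_rows(deltas="0 0 0 8; 0 0 0 12.6; 0 0 0 12.6; 0 0 0 12.6; 0 0 0 12.6")

```text
t: 35.05
eef_pos: [0.4683, -0.3666, 0.1502]
tool_rot: [-0.0, 0.998, -0.068, -0.0]
contact_force: [-0.4, 0.3, 0.5]
gripper_width: 0.597
grasp_force: 0.0
```

Run:
```python
from h import *
p=bot.read_camera('wrist'); save(p,'w5'); W=cloud(p)
t=bot.read_camera('top'); save(t,'t3')
for n in ('grey_jar_center',):print(n,[(np.round(l['xyz'],4).tolist(),round(l['confidence'],2)) for l in bot.landmark_of(t,n)][:3])
for n in ('wide_brush_center','sanding_block'): print([(np.round(l['xyz'],4).tolist(),round(l['confidence'],2)) for l in bot.landmark_of(p,n)][:3])
for r in bot.masks_of(p,'wide_brush_center')[:2]:
    q=W[r['mask']]; q=q[~np.isnan(q[:,0])]
    q=q[(q[:,2]>.004)&(q[:,2]<.03)]
    print(r['confidence'],cv2.minAreaRect(q[:,:2].astype(np.float32)*1000))
o=bot.get_obs();print(o['eef_pos'],yaw_of(o['tool_rot']),o['q'],o['gripper_width'])
```

```text
grey_jar_center [([0.3937, 0.0013, 0.0403], 0.74), ([0.566, -0.1105, 0.0382], 0.74), ([0.5804, 0.0968, 0.0313], 0.51)]
[([0.4661, -0.3657, 0.0077], 0.56)]
[]
0.84 ((467.150390625, -369.85693359375), (47.130428314208984, 163.3671112060547), 85.614501953125)
0.64 ((284.48602294921875, -309.1947021484375), (85.93126678466797, 30.75481414794922), 28.247760772705078)
[ 0.46833817 -0.36684331  0.15031993] -7.878327976112811 [ 0.61705525  0.44531376 -0.07442147  1.83056208  0.0419747   0.86716717
 -1.1855949 ] 0.5967118566464734
```

View pics/w5.png

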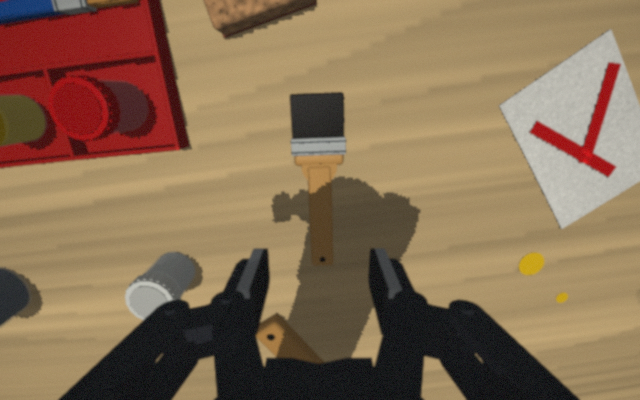

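The handle lies midway between the fingers, around (320,210), and the bristles lean about 2° to the left. I correct the yaw by -2.5° and descend.

Emit:
send_rows(deltas="0.002 0 0.03 -2.5; 0.002 0 0.065 -2.5; 0.002 0 0.1 -2.5; 0.002 0 0.125 -2.5; 0.002 0 0.132 -2.5", claw=0.5)

```text
t: 35.85
eef_pos: [0.4687, -0.3659, 0.0155]
tool_rot: [-0.001, 0.999, -0.047, -0.002]
contact_force: [-0.5, 0.6, 0.1]
gripper_width: 0.502
grasp_force: 0.0
```

Emit:
send_rows(deltas="0 0 0.002 0; 0 0 0.004 0; 0 0 0.006 0; 0 0 0.006 0; 0 0 0.006 0")

```text
t: 36.35
eef_pos: [0.4708, -0.3674, 0.0131]
tool_rot: [0.0, 0.999, -0.047, 0.001]
contact_force: [-0.7, -1.0, -0.8]
gripper_width: 0.5
grasp_force: 0.0
```

Emit:
send_rows(deltas="0 0 0 0; 0 0 0 0; 0 0 0 0; 0 0 0 0; 0 0 0 0", claw=0, force=80)

```text
t: 36.85
eef_pos: [0.4706, -0.3672, 0.0131]
tool_rot: [0.0, 0.999, -0.047, 0.0]
contact_force: [-1.1, 0.4, 5.8]
gripper_width: 0.228
grasp_force: 78.7
```

Emit:
send_rows(deltas="0 0 0 0; 0 0 -0.01 0; 0 0 -0.03 0; 0 0 -0.06 0; 0 0 -0.085 0")

```text
t: 37.35
eef_pos: [0.4704, -0.3671, 0.099]
tool_rot: [0.0, 0.999, -0.047, 0.0]
contact_force: [-0.4, -0.5, -0.1]
gripper_width: 0.227
grasp_force: 78.4
```

Emit:
send_rows(deltas="0 0 -0.02 0; 0 0 -0.04 0; 0 0 -0.05 0; 0 0 -0.05 0; 0 0 -0.05 0")

```text
t: 37.85
eef_pos: [0.47, -0.3668, 0.1468]
tool_rot: [-0.0, 0.999, -0.047, -0.0]
contact_force: [-0.3, -0.3, -0.8]
gripper_width: 0.228
grasp_force: 78.4
```

Run:
```python
from h import *
o=bot.get_obs();print(o['eef_pos'],yaw_of(o['tool_rot']),o['gripper_width'],o['grasp_force'],o['torque'])
p=bot.read_camera('wrist'); W=cloud(p)
for r in bot.masks_of(p,'wide_brush_center')[:1]:
    q=W[r['mask']]; q=q[~np.isnan(q[:,0])]; q=q[q[:,2]>.09]
    print(cv2.minAreaRect(q[:,:2].astype(np.float32)*1000)); print(np.linalg.lstsq(np.c_[q[:,:2]-q[:,:2].mean(0),np.ones(len(q))],q[:,2],rcond=None)[0])
legs([(.667,.1413,.147,86.7)])
```

```text
[ 0.47000433 -0.36678263  0.14680344] -5.389396687485336 0.22751758640469907 78.44730377197266 [-0.01291176  0.01669879 -0.00542153]
((478.33416748046875, -369.36865234375), (47.93736267089844, 141.33712768554688), 85.65283966064453)
[-0.02102435  0.00184081  0.14537109]
to (0.667, 0.1413, 0.147, 86.7) delta x 0.1488 y -0.5242 z -0.0009 spin -92.1 dist 0.545
```

Emit:
send_rows(deltas="0.005 -0.018 0 0; 0.015 -0.053 0 0; 0.0255 -0.09 0 0; 0.036 -0.128 0 0; 0.0465 -0.165 0 0")

```text
t: 38.45
eef_pos: [0.532, -0.2054, 0.1462]
tool_rot: [-0.0, 0.999, -0.047, -0.001]
contact_force: [-0.0, -0.2, -0.3]
gripper_width: 0.227
grasp_force: 78.5
```

Emit:
send_rows(deltas="0.0105 -0.037 0 0; 0.021 -0.0745 0 0; 0.0315 -0.112 0 0; 0.042 -0.149 0 0; 0.0525 -0.186 0 0")

```text
t: 38.95
eef_pos: [0.6016, -0.0254, 0.1461]
tool_rot: [0.0, 0.999, -0.047, -0.001]
contact_force: [0.8, 0.1, 0.6]
gripper_width: 0.222
grasp_force: 78.5
```

Emit:
send_rows(deltas="0.0105 -0.037 0 -6; 0.021 -0.0745 0 -13; 0.0315 -0.112 0 -20; 0.042 -0.149 0 -28; 0.048 -0.17 0 -36")

```text
t: 39.45
eef_pos: [0.6654, 0.1422, 0.146]
tool_rot: [-0.001, 0.963, 0.268, -0.001]
contact_force: [-0.2, 0.4, -0.6]
gripper_width: 0.228
grasp_force: 78.5
```

Emit:
send_rows(deltas="0 0 0 -8.5; 0 0 0 -17; 0 0 0 -25.5; 0 0 0 -34; 0 0 0 -42")

```text
t: 39.95
eef_pos: [0.665, 0.1376, 0.1458]
tool_rot: [-0.001, 0.804, 0.594, -0.001]
contact_force: [-1.1, 0.5, -1.0]
gripper_width: 0.223
grasp_force: 78.5
```

Emit:
send_rows(deltas="0 0 0 -8; 0 0 0 -14.1; 0 0 0 -14.1; 0 0 0.02 -14.1; 0 0 0.04 -14.1")

```text
t: 40.45
eef_pos: [0.6658, 0.1378, 0.1066]
tool_rot: [0.0, 0.728, 0.685, 0.0]
contact_force: [-0.2, -0.8, -1.3]
gripper_width: 0.226
grasp_force: 78.5
```

Emit:
send_rows(deltas="0 0 0 0; 0 0 0 0; 0 0 0 0; 0 0 0 0; 0 0 0 0")

```text
t: 40.95
eef_pos: [0.6662, 0.138, 0.1082]
tool_rot: [0.0, 0.727, 0.686, 0.001]
contact_force: [-0.9, -0.9, -1.3]
gripper_width: 0.227
grasp_force: 78.5
```

Run:
```python
from h import *
p=bot.read_camera('wrist'); save(p,'w6'); W=cloud(p)
print([(n,np.round(l['xyz'],4).tolist(),round(l['confidence'],2)) for n in ('wide_brush_center','grey_tray') for l in bot.landmark_of(p,n)])
for r in bot.masks_of(p,'wide_brush_center')[:1]:
    q=W[r['mask']]; q=q[~np.isnan(q[:,0])]; q=q[q[:,2]>.06]; print(cv2.minAreaRect(q[:,:2].astype(np.float32)*1000))
g=W.reshape(-1,3);g=g[(np.hypot(g[:,0]-.63,g[:,1]-.144)<.14)&(g[:,2]>.014)&(g[:,2]<.0265)]
print(len(g),cv2.minAreaRect(g[:,:2].astype(np.float32)*1000))
o=bot.get_obs();print(yaw_of(o['tool_rot']),o['eef_pos'])
legs([(.6675,.1443,.018,86.7)])
```

```text
[('wide_brush_center', [0.6654, 0.132, 0.0996], 0.73), ('grey_tray', [0.6273, 0.1441, 0.0025], 0.89), ('grey_tray', [0.6618, 0.1337, 0.1051], 0.69)]
((664.6943969726562, 146.65072631835938), (141.81263732910156, 48.596900939941406), 86.63672637939453)
8678 ((628.5104370117188, 143.30506896972656), (195.4119873046875, 170.76864624023438), 86.69154357910156)
86.70506352212698 [0.66575828 0.13787263 0.10759127]
to (0.6675, 0.1443, 0.018, 86.7) delta x 0.0065 y 0.0014 z 0.0896 spin 0.0 dist 0.090
```

View pics/w6.png

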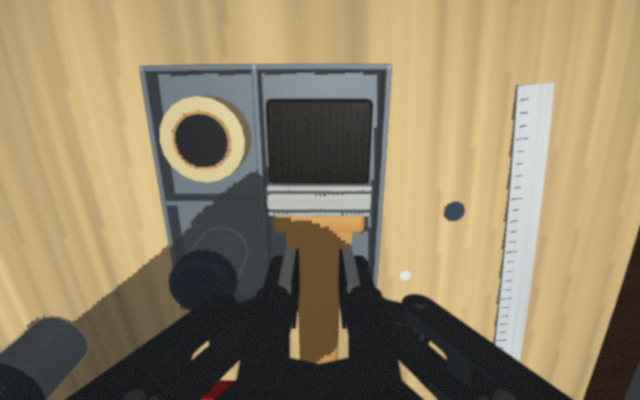

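The wide brush hangs level over the grey long bay (wrist view, columns 267–372), with the grey jar at (203,280) beside it in its own bay. Shifting 6 mm toward +y and lowering.

Emit:
send_rows(deltas="0.006 0.001 0.015 0; 0.006 0.001 0.04 0; 0.006 0.001 0.065 0; 0.006 0.001 0.08 0; 0.006 0.001 0.088 0")

```text
t: 41.65
eef_pos: [0.6658, 0.1437, 0.017]
tool_rot: [-0.001, 0.727, 0.687, -0.001]
contact_force: [-9.9, -4.0, 67.4]
gripper_width: 0.23
grasp_force: 88.9
```

Emit:
send_rows(deltas="0 0 0 0; 0 0 0.001 0; 0 0 0.002 0; 0 0 0.002 0; 0 0 0.002 0")

```text
t: 42.15
eef_pos: [0.6672, 0.1438, 0.0176]
tool_rot: [0.0, 0.727, 0.686, 0.0]
contact_force: [0.2, -0.4, -0.6]
gripper_width: 0.227
grasp_force: 78.5
```

```bash
python3 -c "
from h import *
o=bot.get_obs();print(o['eef_pos'],o['contact_force'],o['torque'])"
```

```text
[0.66719306 0.14378293 0.01758966] [ 0.17702064 -0.42317187 -0.57056412] [ 0.02319552 -0.00724463  0.00748078]
```

Emit:
send_rows(deltas="0 0 0.0005 0; 0 0 0.001 0; 0 0 0.001 0; 0 0 0.001 0; 0 0 0.001 0")

```text
t: 42.65
eef_pos: [0.6673, 0.1438, 0.0172]
tool_rot: [0.0, 0.727, 0.686, 0.0]
contact_force: [-2.0, -0.5, 5.6]
gripper_width: 0.226
grasp_force: 79.2
```

Emit:
send_rows(deltas="0 0 0 0; 0 0 0 0; 0 0 0 0; 0 0 0 0; 0 0 0 0", claw=0.42)

```text
t: 43.15
eef_pos: [0.667, 0.1438, 0.0162]
tool_rot: [-0.0, 0.727, 0.687, -0.0]
contact_force: [-0.1, -0.4, -0.4]
gripper_width: 0.421
grasp_force: 0.0
```

Emit:
send_rows(deltas="0 0 -0.01 0; 0 0 -0.035 0; 0 0 -0.07 0; 0 0 -0.105 0; 0 0 -0.14 0")

```text
t: 43.65
eef_pos: [0.6669, 0.1439, 0.1585]
tool_rot: [0.0, 0.727, 0.687, 0.0]
contact_force: [0.5, 0.3, 0.1]
gripper_width: 0.422
grasp_force: 0.0
```

Emit:
send_rows(deltas="0 0.02 -0.03 0; 0 0.05 -0.06 0; 0 0.08 -0.08 0; 0 0.08 -0.08 0; 0 0.08 -0.08 0")

```text
t: 44.15
eef_pos: [0.7469, 0.1393, 0.2367]
tool_rot: [-0.0, 0.727, 0.686, 0.0]
contact_force: [0.4, -0.4, -1.0]
gripper_width: 0.422
grasp_force: 0.0
```

Run:
```python
from h import *
p=bot.read_camera('scene'); save(p,'s2'); c=p['img'][150:350,120:480]; cv2.imwrite('pics/s2c.png',cv2.cvtColor(cv2.resize(c,None,fx=2.2,fy=2.2,interpolation=cv2.INTER_CUBIC),cv2.COLOR_RGB2BGR))
w=bot.read_camera('wrist')
print([(n,np.round(l['xyz'],4).tolist(),round(l['confidence'],2)) for n in ('wide_brush_center','grey_jar_center') for l in bot.landmark_of(w,n)])
```

```text
[('wide_brush_center', [0.6642, 0.1429, 0.0142], 0.89), ('grey_jar_center', [0.3963, -0.0008, 0.0408], 0.91), ('grey_jar_center', [0.5799, 0.0987, 0.0352], 0.83)]
```

View pics/s2c.png

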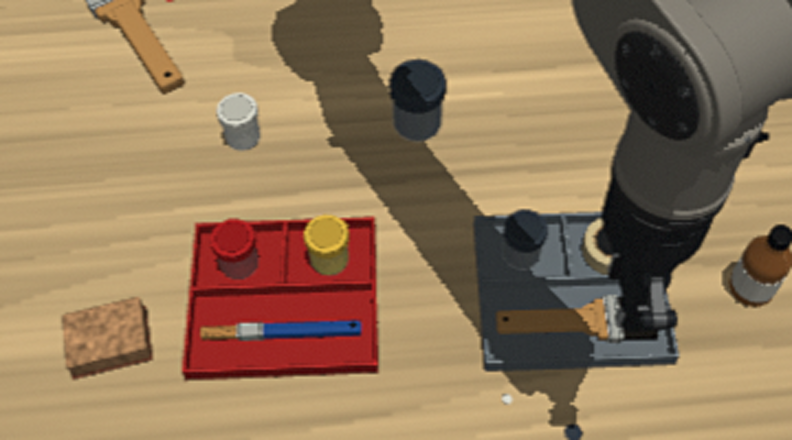

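Both kits are complete: the jars are upright in their bays, both brushes lie flat, and the bystanders have not moved. Handing in.

```bash
python3 -c "
from station import bot
print(bot.hand_in())"
```

```text
the job is handed in; nothing more can be done
None
```

I made up both kits and handed the job in at about 44 s (the limit is 115 s); contact on the wrist spiked briefly to 67 N while I lowered the wide brush, under the 120 N limit.

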